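# Slide the blank carrier under the stamping bridge

## Task

Push the flat aluminium carrier plate, with the brass disc lying in its nest, along the dark steel base plate and in under the low steel bridge until its leading end is fully home, flush against the stop bar behind the bridge, so that the disc shows in the bridge's round window. Only push it with the fingers: never lift or tip the carrier, keep the disc in its nest, and leave the punch block, the tape roll and the tub where they stand. Finish with the hand clear of everything.

Things in the scene. Friction and masses are not known exactly. Their poses are not given: they have to be found in the camera images.
- fixture: Stamping fixture, fixed to the bench. Origin on the bench surface below the middle of the bridge's window; its x axis is the direction in which the carrier is pushed in, z up. The dark steel base plate is 8 mm thick (carrier slides on its top, z = 8), x -235 to +85, y -115 to +115 mm. With the carrier home, its origin is at fixture x = 0 and its trailing end at x = -65, 33 mm outside the bridge.
- window (a point): Centre of the bridge's round window (40 mm across), at the top of the bridge slab, 32 mm above the bench. The slab is 64 mm (fixture x) by 140 mm (y) by 8 mm, centred here; screw heads stand 4 mm above it. Its two legs, 14 mm wide and 64 mm long in x, stand at y 56 to 70 mm on either side, so the passage below is 112 mm wide and 16 mm high above the base plate.
- stop (a point): Middle of the stop bar's near face, where the carrier's leading end comes to rest: 65 mm beyond the window in fixture x, 6 mm above the base plate. Steel bar 100 mm long (fixture y), 12 mm wide, 12 mm high above the base plate.
- carrier: Loose flat aluminium plate, 130 (x) by 100 (y) by 12 mm thick, about 0.4 kg, symmetric, with a round nest in its top. Origin: centre of its underside, z up. Starts flat on the base plate, 125 to 145 mm before the window, up to 22 mm off the centre line and 0.25 rad askew. It has 6 mm of play at each side and 4 mm of headroom under the bridge; sliding it takes 1 to 5 N.
- disc: Loose brass disc, 32 mm across and 4 mm thick, lying in the carrier's nest (about 35 mm across) and standing 1.5 mm proud of the carrier's top. Origin at the centre of its underside.
- nest (a point): Centre of the floor of the carrier's nest, 9.5 mm above the carrier's underside.
- punch_block: Bystander: loose wooden block 60 x 100 x 30 mm full of upright steel punches (65 mm high in all), to the left of the bridge. Origin at the centre of its underside.
- tape_roll: Bystander: loose roll of paper tape lying flat, 84 mm across, 24 mm high, to the right of the bridge. Origin at the centre of its underside.
- tub: Bystander: loose open white plastic tub, 72 mm across, 75 mm high, to the right of the base plate. Origin at the centre of its underside.
Not all that is in view belongs to the job. Of the things that look like the carrier, the largest one is meant.

How it is judged (in metres and radians):
At the end, for the whole second after the job is handed in: The carrier lies flat and at rest on the base plate under the bridge, its leading end within 4 mm of home against the stop bar, within 0.06 rad of square, with the disc in its nest (within 4 mm) below the window (x of carrier in the frame of fixture between -0.004 and 0.004 m and y of carrier in the frame of fixture between -0.009 and 0.009 m and z of carrier in the frame of fixture below 0.01 m and angle between the x axis of carrier and the x axis of fixture, either way round below 0.06 rad and angle between carrier's own z axis and vertical below 0.03 rad and distance between disc and nest below 0.004 m and horizontal distance between disc and window below 0.013 m and linear speed of carrier below 0.01 m/s); the robot touches nothing.
It fails at once if the carrier is tipped by more than 0.1 rad (angle between carrier's own z axis and vertical above 0.1 rad).
It fails at once if the carrier is lifted more than 5 mm off the base plate (z of carrier in the frame of fixture above 0.013 m).
It fails at once if the disc leaves its nest (distance between disc and nest above 0.006 m).
It fails at once if the punch block, tape roll or tub is moved by more than 15 mm (distance of any of punch_block, tape_roll, tub from where it was at the start of the episode above 0.015 m).
It also fails if it takes over 72 s, if anything falls off the work surface, if the arm or the gripper's body presses on something with over 40 N, if the wrist force passes 120 N, or if a joint passes its speed limit or range.

## Robot

A 7-joint arm with a two-finger parallel gripper is mounted at the origin on the work surface. World frame = base frame: x ahead of the robot, y to its left, z up, the work surface at z = 0. Lengths are in m, angles in degrees, forces in N, time in s.
With the tool pointing down it reaches from about 0.425 to 0.875 m from the base axis. Payload 4.7 kg.
Tool frame: the origin (TCP) lies between the finger pads; the fingertips stand 22 mm ahead of it and the grasp point (between the pads) lies 3 mm ahead of it (env.tip_reach is the distance from the TCP to the fingertips, in m); z points along the fingers, y is the line along which they close (so a half turn about z gives the same grasp; the last joint's range is limited). The gripper opens to 87 mm and grips with 3 to 60 N. Pads are 19 mm wide; open, the fingers measure 117 mm over their backs; the gripper's body (75 mm by 190 mm) begins 51 mm behind the grasp point.
Start: joints at [76.496, 18.392, -4.016, 83.108, 1.295, 78.541, -3.26], TCP at [0.161, -0.63, 0.245] pointing down, gripper open.
Joint ranges: [-163.93, 163.93], [-17.29, 119.83], [-79.2, 71.16], [3.27, 140.29], [-89.18, 269.18], [5.43, 117.66], [-154.24, 154.24]. Speed limits (degrees/s): [147.25, 147.25, 180, 180, 180, 180, 180].

## Interface

Orientations are given as [roll, pitch, yaw] about the fixed x, y, z axes, in that order (R = Rz(yaw) Ry(pitch) Rx(roll)).
In Python, from cell import env gives the robot as it stands.
- The arm moves only by the shell command python3 -m creep 'ROWS' [FORCE]. ROWS is JSON, one flat list of numbers, 7 for each row, row after row: the finger opening in mm, from 0 to 87, then the shift along the tool's x, y, z in units of 30 mm (1.0 is 30 mm), then the turn, a rotation vector about the tool's x, y, z in units of 6 degrees (1.0 is 6 degrees). A call has 1 to 12 rows; each row is the pose to reach, as a shift and turn from the pose commanded when the call began, along the tool's axes at that moment; what a row does not reach only later rows make up. A row lasts 1/10 s, in which the tool goes at most 50 mm and 8.59 degrees, less where a joint would pass 70% of its speed; a pose out of reach is approached as far as the arm can. A call with a gripper value outside its range is refused whole. The fingers move at their own pace and stop on an object; FORCE is the grip in N (left out, the last holds). Time passes only in rows, so rows that repeat a pose let the fingers close. It gives the time, the measured TCP pose, the force, the opening and the grip force at its end, in the units of the state.
- env.get_obs(): the state, without advancing time (a new reading comes with each control period).
- env.read_camera(name): name is "side" or "top"; returns a dict with "color" (480x640x3 uint8, red, green, blue), "depth" (480x640 float32, m along the optical axis (not along the pixel's ray), 0 where there is no reading), "fovy" (degrees; the focal length in pixels is half the picture's height over the tangent of half this angle, whatever the lens; pixels are square), "cx", "cy" (the principal point, pixels), "R" (3x3) and "t" (3): a world point X has camera coordinates R X + t. Camera axes: x right, y down, z forward; pixel columns grow to the right and rows downward; lengths in m; the calibration is good to about 2 mm. A picture is of the moment at which its call begins.
- env.sign_off(): hands the job in; it is judged then, once.
The state is a dict: "time_s": time; "qpos": joint angles; "joint_velocities": joint speeds; "effort": joint torques, N m; "tool_pos": TCP position; "tool_rot": TCP orientation; "force": force on the tool from outside, world axes, zero at the start; "wrist_torque": the same for the moment, N m; "grip_width": finger opening in m; "grasp_force": force on a finger pad.
Only numpy, scipy, OpenCV 4.12 (cv2) and the standard library are available. Lean on these libraries where they do the work, as an engineer would, in place of code of your own. Each camera call takes 0.05 s, during which the arm holds its last target. There are 200 camera calls.

## Working session

There is one attempt and no reset: what is moved stays moved. The work goes in short steps, Python scripts to look and compute and a shell command to move; the robot and the scene stay as the last step left them, time stands still between calls to the robot, and variables do not carry over. Pictures are saved under pics/ and viewed, at most 10 in all, crops included, and the job is handed in when it is done.

```bash
mkdir -p pics; ls; python3 - <<'E'
from cell import env
import cv2
for n in("top","side"):
    c=env.read_camera(n); cv2.imwrite(f"pics/{n}0.png",c["color"][:,:,::-1]); print(n,c["fovy"],c["cx"],c["cy"],c["R"],c["t"],(c["depth"]>0).mean())
o=env.get_obs(); print(o["time_s"],o["tool_pos"],o["tool_rot"],o["force"],env.tip_reach)
E
```

```text
pics
top 53.99449131202296 326.0874166443702 238.99188051496935 [[ 0.00906661 -0.99972886  0.02144775]
 [-0.98142013 -0.01300742 -0.19142971]
 [ 0.19165678 -0.01931363 -0.98127196]] [-0.03163947  0.53306982  0.80375711] 0.995986328125
side 42.13042154015658 317.34414106804485 239.5618779478589 [[ 0.98755747 -0.15722929  0.00303377]
 [-0.08673117 -0.56064823 -0.8234994 ]
 [ 0.1311791   0.81298986 -0.56730903]] [-0.54169383  0.08321719  1.23390046] 0.9962467447916666
0.1 [ 0.16053253 -0.62937535  0.24355379] [-1.79899986e+02  6.12164796e-03  1.43159605e+01] [-0.02214022  0.08163846  0.32056016] 0.022
```

View pics/top0.png

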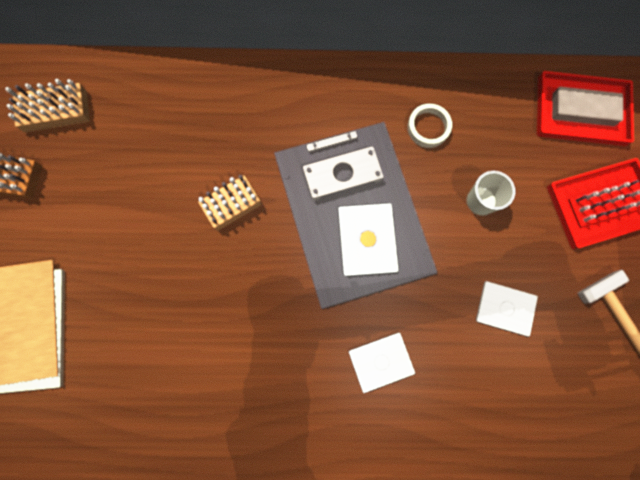

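View pics/side0.png

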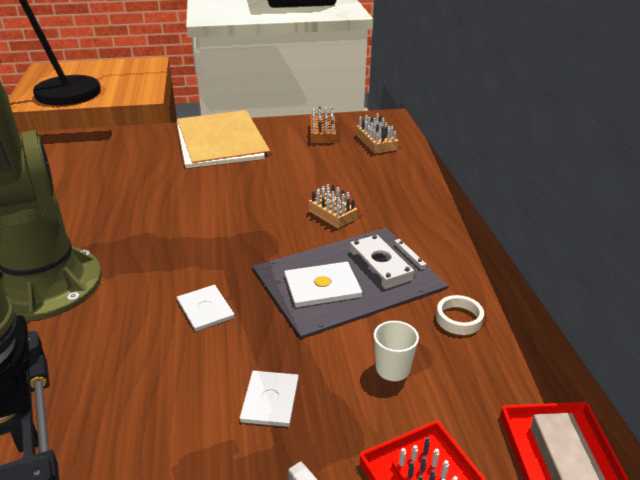

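Candidates for the carrier in the top view are the plate with the brass disc on the base plate (368,240), a loose plate at (381,362) and a loose plate at (507,308). The one at (368,240) is the largest, holds the disc and lies on the dark base, so I choose it. The fixture's bridge is at (343,173), the stop at (332,141), the block at (229,202), the tape at (430,125) and the tub at (491,193).

```bash
cat > h.py <<'E'
from cell import env
import cv2, numpy as np
def cast(c,uv,z):
    f=240/np.tan(np.radians(c["fovy"]/2)); uv=np.atleast_2d(np.asarray(uv,float))
    d=np.c_[(uv[:,0]-c["cx"])/f,(uv[:,1]-c["cy"])/f,np.ones(len(uv))]@c["R"]
    o=-c["R"].T@c["t"]; return o+d*((z-o[2])/d[:,2])[:,None]
def pix(c,X):
    f=240/np.tan(np.radians(c["fovy"]/2)); p=c["R"]@X+c["t"]; return f*p[:2]/p[2]+[c["cx"],c["cy"]]
def blob(m,near):
    cs,_=cv2.findContours(m.astype(np.uint8),cv2.RETR_EXTERNAL,cv2.CHAIN_APPROX_NONE)
    cs=[k for k in cs if cv2.contourArea(k)>40]
    return max(cs,key=lambda k:cv2.pointPolygonTest(k,tuple(map(float,near)),True))[:,0]
def rect(P):
    (c,s,a)=cv2.minAreaRect((P[:,:2]*1000).astype(np.float32)); return np.round(c,1),np.round(s,1),round(a,2)
def masks(c):
    h=cv2.cvtColor(c["color"],cv2.COLOR_RGB2HSV).astype(int); H,S,V=h[...,0],h[...,1],h[...,2]
    return dict(white=(S<60)&(V>170),brass=(S>110)&(V>150)&(H>15)&(H<35),dark=(S<90)&(V<120))
E
python3 - <<'E'
from h import *
for n,cp,br,st,pl in(("top",(350,260),(313,180),(332,141),(310,250)),("side",(300,285),(397,278),(410,254),(290,310))):
    c=env.read_camera(n); m=masks(c)
    print(n,"carrier",rect(cast(c,blob(m["white"],cp),.020)))
    print("disc",rect(cast(c,blob(m["brass"],(368,240) if n=="top" else (322,281)),.0215)))
    print("bridge",rect(cast(c,blob(m["white"],br),.032)))
    print("stop",rect(cast(c,blob(m["white"],st),.020)))
    print("base",rect(cast(c,blob(m["dark"],pl),.008)))
    m2=np.hstack([m["white"]*255,m["dark"]*255]).astype(np.uint8)
    if n=="top": cv2.imwrite("pics/crop.png",cv2.resize(np.vstack([c["color"][100:320,260:460,::-1],]),None,fx=2.7,fy=2.7,interpolation=cv2.INTER_CUBIC))
E
```

```text
top carrier (array([ 541.8, -105. ]), array([133.8, 104.1]), 4.87)
disc (array([ 541.3, -105.3]), array([25. , 26.6]), 0.74)
bridge (array([669.6, -56.7]), array([ 67.7, 143.5]), 17.62)
stop (array([734.3, -26.7]), array([14.5, 84.6]), 17.82)
base (array([ 463.6, -121.3]), array([ 44.7, 230. ]), 16.59)
side carrier (array([ 540.9, -107.5]), array([131.4, 103.1]), 4.81)
disc (array([ 541.1, -109.5]), array([31.1, 29. ]), 81.13)
bridge (array([668.1, -59.4]), array([ 65.4, 141.1]), 16.95)
stop (array([735.1, -38.3]), array([11.4, 64. ]), 15.96)
base (array([596., -86.]), array([322.3, 234.7]), 17.58)
```

View pics/crop.png

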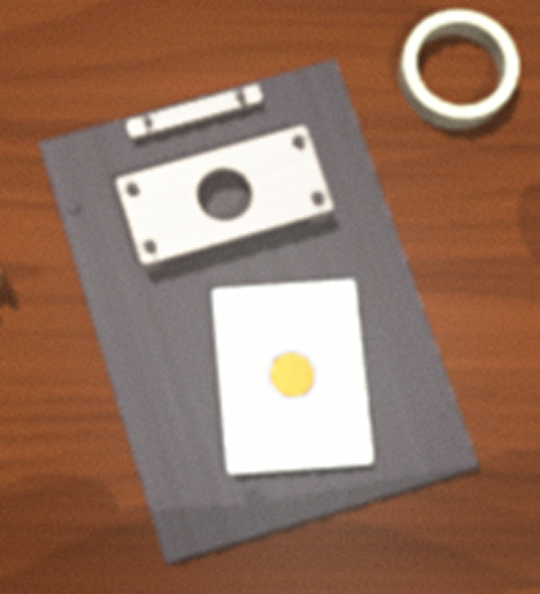

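The crop confirms the chosen plate: the brass disc is in its nest at crop (292,374), on the dark base, with the bridge window at crop (224,193). Measured sizes agree with the given ones (131x103 carrier, 65x141 bridge). In the fixture frame the carrier is at about (-136,-8) mm and -12.5°. A sideways nudge near its leading right corner corrects y and yaw together, and then I push from behind.

```bash
cat >> h.py <<'E'
W=np.array([668.8,-58.0]); YAW=17.4
a=np.radians(YAW); RF=np.array([[np.cos(a),-np.sin(a)],[np.sin(a),np.cos(a)]])
from scipy.spatial.transform import Rotation as Ro
def to(x,y,z,yaw=0):
    "fixture mm/deg target of TCP -> shift and turn in tool units"
    o=env.get_obs(); R=Ro.from_euler("xyz",o["tool_rot"],degrees=True)
    T=np.r_[W+RF@[x,y],z]-o["tool_pos"]*1000
    r=R.inv()*Ro.from_euler("xyz",[180,0,YAW+yaw],degrees=True)
    print(o["time_s"],"units",np.round(R.inv().apply(T)/30,3),np.round(np.degrees(r.as_rotvec())/6,3))
def tcp():
    o=env.get_obs(); p=RF.T@(o["tool_pos"][:2]*1000-W); F=np.r_[RF.T@o["force"][:2],o["force"][2]]
    print("t",round(o["time_s"],2),"tcp fix",p.round(1),"z",round(o["tool_pos"][2]*1000,1),"rot",(o["tool_rot"]-[0,0,YAW]).round(2),"F fix",F.round(1))
def carrier(n="side",near=None,X=None,name=None):
    c=env.read_camera(n); m=masks(c)
    if near is None: near=pix(c,np.r_[W+RF@X,20]/1000)
    k=blob(m["white"],near); cc,s,an=rect(cast(c,k,.020)); d=rect(cast(c,blob(m["brass"],near),.0215))
    an=(an-YAW+45)%90-45
    print(n,"carrier fix",(RF.T@(cc-W)).round(1),s,"yaw",round(an,1),"disc",(RF.T@(d[0]-W)).round(1),d[1])
    if name: cv2.imwrite(name,c["color"][:,:,::-1])
E
python3 - <<'E'
from h import *
tcp(); to(-104,-93,120)
c=env.read_camera("top")
for p in((491,205),(430,126),(229,210)): print((RF.T@(cast(c,p,.02)[0,:2]*1000-W)).round())
E
```

```text
t 0.2 tcp fix [-655.8 -393.4] z 243.9 rot [-179.93    0.     -3.08] F fix [-0.   0.6  0.2]
0.2 units [ 17.83  -10.984   4.141] [-0.011  0.    -0.514]
[-141. -255.]
[  46. -196.]
[ -7. 229.]
```

```bash
python3 -m creep '[0,1.5,-0.9,0,0,0,0, 0,3,-1.8,0,0,0,-0.1, 0,4.5,-2.7,0,0,0,-0.2, 0,6,-3.6,0,0,0,-0.3, 0,7.4,-4.5,0.2,0,0,-0.4, 0,8.8,-5.4,0.4,0,0,-0.5, 0,10.2,-6.3,0.6,0,0,-0.5, 0,11.6,-7.1,0.8,0,0,-0.5, 0,13,-8,1,0,0,-0.5, 0,14.4,-8.9,1.4,0,0,-0.5, 0,15.8,-9.7,1.8,0,0,-0.51, 0,17,-10.5,2,0,0,-0.51]' 20
python3 - <<'E'
from h import *
tcp(); to(-104,-93,60)
E
```

```text
time_s: 1.45
tool_pos: [0.5747, -0.2007, 0.1845]
tool_rot: [180.0, 0.0, 17.3]
force: [-0.5, -0.6, -0.1]
grip_width: 0.0026
grasp_force: 0.0
t 1.45 tcp fix [-132.4 -108. ] z 184.5 rot [ 1.7999e+02  4.0000e-02 -7.0000e-02] F fix [-0.7 -0.4 -0.1]
1.45 units [ 0.95  -0.501  4.148] [ 0.001  0.006 -0.012]
```

```bash
python3 -m creep '[0,0.4,-0.2,0.5,0,0,0, 0,0.9,-0.5,1.3,0,0,0, 0,0.9,-0.5,2.2,0,0,0, 0,0.9,-0.5,3,0,0,0, 0,0.9,-0.5,3.7,0,0,0, 0,0.9,-0.5,4.1,0,0,0, 0,0.9,-0.5,4.1,0,0,0, 0,0.9,-0.5,4.1,0,0,0]' >/dev/null
python3 - <<'E'
from h import *
tcp(); to(-104,-93,34)
carrier("side",X=[-160,-25],name="pics/s1.png"); carrier("top",X=[-160,-25])
E
```

```text
t 2.25 tcp fix [-106.2  -94.3] z 62.9 rot [ 1.7997e+02 -3.0000e-02 -4.0000e-02] F fix [ 0.2 -0.9  0.5]
2.25 units [ 0.074 -0.044  0.962] [ 0.005 -0.006 -0.007]
side carrier fix [-142.6   -8.5] [121.1 104.7] yaw -12.5 disc [-138.6  -10.8] [30.4 29.4]
top carrier fix [-135.4   -6.4] [133.9 103.5] yaw -12.5 disc [-135.8   -7. ] [25.  26.5]
```

View pics/s1.png

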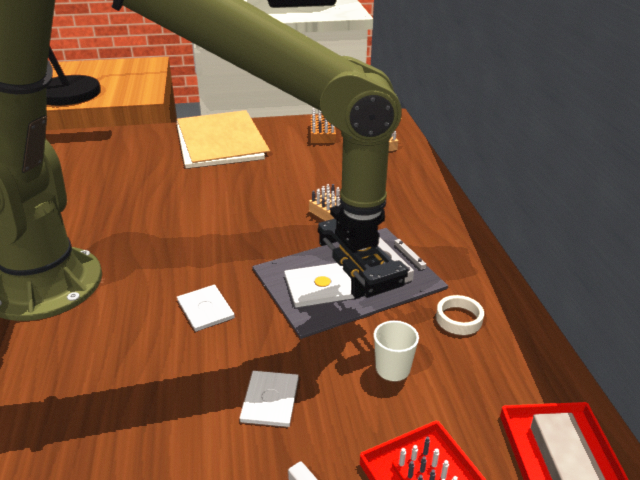

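The picture shows the hand at (375,270), beside the carrier's leading right corner, clear of the tub at (395,350). Next I descend.

```bash
python3 -m creep '[0,0.07,-0.02,0.3,0,0,0, 0,0.07,-0.04,0.6,0,0,0, 0,0.07,-0.04,0.8,0,0,0, 0,0.07,-0.04,0.9,0,0,0, 0,0.07,-0.04,0.9,0,0,0, 0,0.07,-0.04,0.9,0,0,0]' | tail -3
python3 -c "from h import *;tcp()"
python3 -m creep '[0,0,-0.07,0,0,0,0, 0,0,-0.14,0,0,0,0, 0,0,-0.21,0,0,0,0, 0,0,-0.28,0,0,0,0, 0,0,-0.35,0,0,0,0, 0,0,-0.42,0,0,0,0, 0,0,-0.49,0,0,0,0, 0,0,-0.56,0,0,0,0, 0,0,-0.63,0,0,0,0, 0,0,-0.7,0,0,0,0, 0,0,-0.7,0,0,0,0]' | tail -3
python3 - <<'E'
from h import *
tcp(); carrier("top",X=[-160,-25])
E
```

```text
force: [0.1, -0.5, 0.8]
grip_width: 0.0002
grasp_force: 0.0
t 2.95 tcp fix [-104.3  -92.7] z 35.2 rot [ 1.8e+02  0.0e+00 -3.0e-02] F fix [-0.1 -0.5  0.8]
force: [0.9, -1.0, -0.4]
grip_width: 0.0003
grasp_force: 0.6
t 4.05 tcp fix [-104.2  -71.7] z 35.4 rot [ 1.7997e+02 -2.0000e-02 -2.0000e-02] F fix [ 0.5 -1.3 -0.4]
top carrier fix [-136.3   -3.8] [133.8 103.6] yaw -10.9 disc [-138.8   -4.4] [23.7 27.7]
```

```bash
python3 -m creep '[0,0,-0.07,0,0,0,0, 0,0,-0.14,0,0,0,0, 0,0,-0.21,0,0,0,0, 0,0,-0.28,0,0,0,0, 0,0,-0.3,0,0,0,0]' | tail -3
python3 - <<'E'
from h import *
tcp(); carrier("top",X=[-160,-25])
E
```

```text
force: [2.6, -2.4, 0.9]
grip_width: 0.0005
grasp_force: 1.0
t 4.6 tcp fix [-104.2  -62.3] z 35.3 rot [ 1.7999e+02 -1.0000e-02 -0.0000e+00] F fix [ 1.8 -3.   0.9]
top carrier fix [-139.4    3.2] [133.6 103.9] yaw -8.0 disc [-141.     2.9] [25.4 27.4]
```

```bash
python3 -m creep '[0,0,0.3,0,0,0,0, 0,0,0.6,0,0,0,0, 0,0,0.6,-0.8,0,0,0, 0,0,0.6,-1.8,0,0,0, 20,-1,0.6,-2,0,0,0, 40,-2,0,-2,0,0,0, 60,-3,-1,-2,0,0,0, 60,-4,-1.5,-2,0,0,0, 60,-4.3,-2,-2,0,0,0, 60,-4.3,-2.1,-2,0,0,0, 60,-4.3,-2.1,-2,0,0,0]' | tail -3
python3 - <<'E'
from h import *
tcp(); to(-232,1,34); carrier("top",X=[-150,-25]); carrier("side",X=[-150,-25])
E
```

```text
force: [-0.5, 0.1, 0.5]
grip_width: 0.0487
grasp_force: 0.0
t 5.75 tcp fix [-232.9   -0. ] z 95.6 rot [ 1.7996e+02 -5.0000e-02 -2.0000e-02] F fix [-0.4  0.3  0.5]
5.75 units [ 0.027 -0.035  2.054] [ 0.007 -0.008 -0.003]
top carrier fix [-133.1    1.9] [121.1 103.8] yaw -8.0 disc [-139.8    3.1] [24.6 27. ]
side carrier fix [-141.3    0.2] [132.3 103.5] yaw -8.1 disc [-142.2   -1.6] [31.3 27.3]
```

```bash
python3 -m creep '[60,0,0,0.6,0,0,0, 60,0,0,1.2,0,0,0, 60,0,0,1.7,0,0,0, 60,0,0,2,0,0,0, 60,0,0,2.05,0,0,0, 60,0,0,2.05,0,0,0, 60,0,0,2.05,0,0,0]' | tail -3
python3 -c "from h import *;tcp()"
python3 -m creep '[60,0.08,0,0,0,0,0, 60,0.16,0,0,0,0,0, 60,0.24,0,0,0,0,0, 60,0.32,0,0,0,0,0, 60,0.4,0,0,0,0,0, 60,0.48,0,0,0,0,0, 60,0.56,0,0,0,0,0, 60,0.64,0,0,0,0,0, 60,0.72,0,0,0,0,0, 60,0.8,0,0,0,0,0, 60,0.88,0,0,0,0,0, 60,0.9,0,0,0,0,0]' | tail -3
python3 - <<'E'
from h import *
tcp(); carrier("side",X=[-150,-15]); carrier("top",X=[-110,-15])
E
```

```text
force: [0.5, 0.1, -0.5]
grip_width: 0.06
grasp_force: 0.0
t 6.55 tcp fix [-2.327e+02 -1.000e-01] z 34.4 rot [ 1.7996e+02 -6.0000e-02 -3.0000e-02] F fix [ 0.5 -0.1 -0.5]
force: [-1.7, -1.9, 1.0]
grip_width: 0.0599
grasp_force: 1.2
t 7.75 tcp fix [-205.9    0.5] z 33.7 rot [-1.7999e+02 -2.0000e-02 -1.0000e-02] F fix [-2.2 -1.3  1. ]
side carrier fix [-126.7    5.2] [127.4 103.9] yaw -4.3 disc [-98.1 708.1] [197.6 294.5]
top carrier fix [-112.2    7. ] [103.4 104.2] yaw -3.5 disc [-128.2    8.3] [26.5 27. ]
```

```bash
python3 -m creep '[60,-0.3,0,0,0,0,0, 60,-0.6,0,0,0,0,0, 60,-0.6,0,-0.8,0,0,0, 40,-0.6,0,-1.8,0,0,0, 20,-0.2,-0.8,-2,0,0,0, 0,0.4,-1.8,-2,0,0,0, 0,1,-2.6,-2,0,0,0, 0,1.6,-3.15,-2,0,0,0, 0,1.6,-3.15,-2,0,0,0, 0,1.6,-3.15,-2,0,0,0, 0,1.6,-3.15,-2,0,0,0, 0,1.6,-3.15,-2,0,0,0]' | tail -3
python3 - <<'E'
from h import *
tcp(); to(-158,92,34); carrier("top",X=[-100,-15])
E
```

```text
force: [-0.6, 0.1, 0.1]
grip_width: 0.0015
grasp_force: 0.0
t 9.05 tcp fix [-159.2   93.7] z 93.6 rot [ 1.7997e+02  3.0000e-02 -1.4000e-01] F fix [-0.6  0.3  0.1]
9.05 units [0.042 0.057 1.986] [ 0.005  0.006 -0.024]
top carrier fix [-131.5  -39.7] [130.4  22. ] yaw -11.2 disc [ 18.9 191.7] [57.3  8.1]
```

```bash
python3 -m creep '[0,0,0,0.6,0,0,0, 0,0,0,1.2,0,0,0, 0,0,0,1.7,0,0,0, 0,0,0,1.97,0,0,0, 0,0,0,1.97,0,0,0, 0,0,0.2,1.97,0,0,0, 0,0,0.4,1.97,0,0,0, 0,0,0.6,1.97,0,0,0, 0,0,0.7,1.97,0,0,0, 0,0,0.8,1.97,0,0,0, 0,0,0.8,1.97,0,0,0]' | tail -3
python3 -c "from h import *;tcp()"
python3 -m creep '[0,0,0.07,0,0,0,0, 0,0,0.14,0,0,0,0, 0,0,0.21,0,0,0,0, 0,0,0.26,0,0,0,0, 0,0,0.26,0,0,0,0]' | tail -3
python3 - <<'E'
from h import *
tcp(); carrier("side",X=[-150,-15],name="pics/s2.png"); carrier("top",X=[-150,-25])
E
```

```text
force: [-0.4, 0.5, 0.2]
grip_width: 0.0002
grasp_force: 0.0
t 10.2 tcp fix [-158.3   70.6] z 34.7 rot [ 1.8e+02 -0.0e+00 -6.0e-02] F fix [-0.3  0.6  0.2]
force: [-1.7, 1.7, 0.9]
grip_width: 0.0
grasp_force: 1.0
t 10.7 tcp fix [-158.6   62.9] z 34.5 rot [ 1.8e+02  3.0e-02 -4.0e-02] F fix [-1.1  2.2  0.9]
side carrier fix [-1.27e+02 -1.00e-01] [132.6 102.5] yaw -0.8 disc [-128.1   -1.5] [30.9 28. ]
top carrier fix [11.1 -1.3] [ 56.4 145.5] yaw 0.3 disc [-416.5 -414.7] [107.7  19.8]
```

View pics/s2.png

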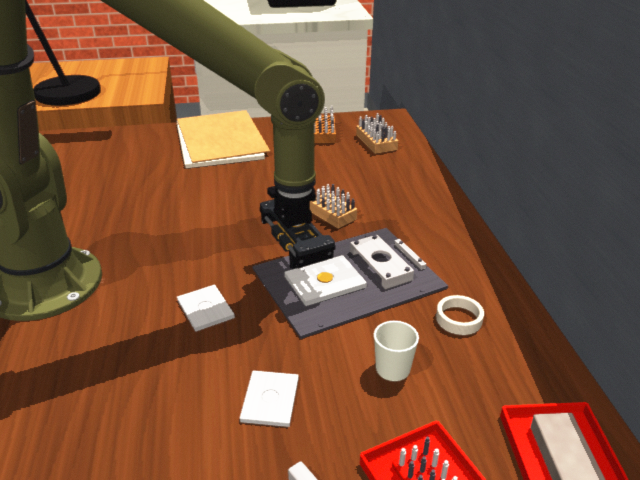

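The picture shows the carrier square to the bridge at (325,280), with the disc at (325,277) and the hand at its left side at (310,250). Side view reads about y = 0, yaw -0.8°. Now I push from behind.

```bash
python3 -m creep '[0,0,-0.4,0,0,0,0, 0,0,-0.8,0,0,0,0, 0,0,-0.8,-0.8,0,0,0, 0,-0.4,-0.8,-1.8,0,0,0, 20,-1.2,-0.4,-2,0,0,0, 40,-1.9,0.4,-2,0,0,0, 60,-2,1.2,-2,0,0,0, 60,-2,1.8,-2,0,0,0, 60,-2,2.06,-2,0,0,0, 60,-2,2.06,-2,0,0,0, 60,-2,2.06,-2,0,0,0]' | tail -3
python3 - <<'E'
from h import *
tcp(); to(-218,0.5,34); carrier("side",X=[-150,-25])
E
```

```text
force: [0.4, 0.1, 0.1]
grip_width: 0.0488
grasp_force: 0.0
t 11.9 tcp fix [-217.7    2.6] z 94.4 rot [-1.7993e+02  1.0000e-02  6.0000e-02] F fix [ 0.4 -0.   0.1]
11.9 units [-0.01   0.072  2.013] [-0.011  0.001  0.01 ]
side carrier fix [-127.1    0.2] [132.7 102.5] yaw -1.0 disc [-128.    -0.7] [32.  28.8]
```

```bash
python3 -m creep '[60,0,0.03,0.6,0,0,0, 60,0,0.06,1.2,0,0,0, 60,0,0.06,1.7,0,0,0, 60,0,0.06,2,0,0,0, 60,0,0.06,2,0,0,0, 60,0,0.06,2,0,0,0]' | tail -3
python3 -m creep '[60,0.1,0,0,0,0,0, 60,0.2,0,0,0,0,0, 60,0.3,0,0,0,0,0, 60,0.4,0,0,0,0,0, 60,0.5,0,0,0,0,0, 60,0.6,0,0,0,0,0, 60,0.7,0,0,0,0,0, 60,0.8,0,0,0,0,0, 60,0.9,0,0,0,0,0, 60,1,0,0,0,0,0, 60,1.1,0,0,0,0,0, 60,1.2,0,0,0,0,0]' | tail -3
python3 - <<'E'
from h import *
tcp(); carrier("side",X=[-130,-15]); carrier("top",X=[-90,-25])
E
```

```text
force: [0.2, -0.1, -0.1]
grip_width: 0.0601
grasp_force: 0.0
force: [-2.0, -0.7, -0.6]
grip_width: 0.0597
grasp_force: 1.1
t 13.75 tcp fix [-182.1   -0.3] z 34.4 rot [-1.7998e+02 -0.0000e+00 -2.0000e-02] F fix [-2.1 -0.1 -0.6]
side carrier fix [-107.     1.2] [130.5 103.6] yaw -0.6 disc [-93.2 707. ] [208.  291.8]
top carrier fix [-85.4   7.3] [91.9 96.7] yaw 0.2 disc [-104.7    3.1] [25.  30.1]
```

```bash
python3 -m creep '[60,0.12,0.01,0,0,0,0, 60,0.25,0.02,0,0,0,0, 60,0.4,0.03,0,0,0,0, 60,0.55,0.04,0,0,0,0, 60,0.7,0.05,0,0,0,0, 60,0.85,0.06,0,0,0,0, 60,1,0.07,0,0,0,0, 60,1.15,0.07,0,0,0,0, 60,1.3,0.07,0,0,0,0, 60,1.45,0.07,0,0,0,0, 60,1.55,0.07,0,0,0,0, 60,1.6,0.07,0,0,0,0]' | tail -3
python3 - <<'E'
from h import *
tcp(); carrier("side",X=[-90,-35],name="pics/s3.png");c=env.read_camera("top");cv2.imwrite("pics/t3.png",cv2.resize(c["color"][100:320,260:460,::-1],None,fx=2.7,fy=2.7))
E
```

```text
force: [-3.3, 0.3, 1.8]
grip_width: 0.0597
grasp_force: 1.5
t 15.05 tcp fix [-134.    -2.6] z 34.6 rot [ 1.8e+02 -1.0e-02 -1.0e-02] F fix [-3.1  1.2  1.8]
side carrier fix [-78.1 -37.6] [94.6 48.5] yaw 15.8 disc [-93.1 707.4] [208. 291.]
```

View pics/t3.png

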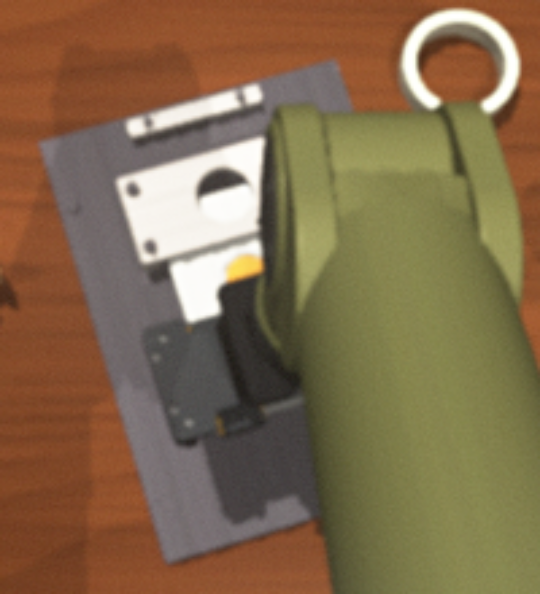

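The crop shows the carrier's leading edge, square, inside the window at (225,190), and the disc at (243,268) just outside the bridge. The pushing force is only 3 N, so I continue.

```bash
python3 -m creep '[60,0.12,0,0,0,0,0, 60,0.25,0,0,0,0,0, 60,0.4,0,0,0,0,0, 60,0.55,0,0,0,0,0, 60,0.7,0,0,0,0,0, 60,0.85,0,0,0,0,0, 60,1,0,0,0,0,0, 60,1.15,0,0,0,0,0, 60,1.3,0,0,0,0,0, 60,1.45,0,0,0,0,0, 60,1.6,0,0,0,0,0, 60,1.7,0,0,0,0,0]' | tail -3
python3 -c "from h import *;tcp()"
python3 -m creep '[60,0.05,0,0,0,0,0, 60,0.1,0,0,0,0,0, 60,0.15,0,0,0,0,0, 60,0.15,0,0,0,0,0]' | tail -3
python3 -c "from h import *;tcp()"
```

```text
force: [-3.2, -0.5, 1.9]
grip_width: 0.06
grasp_force: 1.5
t 16.35 tcp fix [-82.8  -2.7] z 34.6 rot [ 1.8e+02 -2.0e-02 -2.0e-02] F fix [-3.2  0.5  1.9]
force: [-1.3, 0.0, 0.2]
grip_width: 0.0601
grasp_force: 1.0
t 16.75 tcp fix [-78.5  -2.7] z 34.6 rot [ 1.7999e+02 -3.0000e-02 -3.0000e-02] F fix [-1.2  0.4  0.2]
```

Now 1.2 mm rows, watching for the stop.

```bash
python3 -m creep '[60,0.04,0,0,0,0,0, 60,0.08,0,0,0,0,0, 60,0.1,0,0,0,0,0, 60,0.1,0,0,0,0,0]' | grep force:
python3 -c "from h import *;tcp()"
python3 -m creep '[60,0.03,0,0,0,0,0, 60,0.06,0,0,0,0,0, 60,0.06,0,0,0,0,0]' | grep force:
python3 -c "from h import *;tcp()"
```

```text
force: [-2.5, -0.8, 1.4]
grasp_force: 1.2
t 17.15 tcp fix [-75.7  -2.8] z 34.7 rot [ 1.7999e+02 -2.0000e-02 -3.0000e-02] F fix [-2.6 -0.   1.4]
force: [-3.2, -1.6, 2.0]
grasp_force: 2.3
t 17.45 tcp fix [-74.4  -2.8] z 34.6 rot [ 1.8e+02  6.0e-02 -3.0e-02] F fix [-3.5 -0.5  2. ]
```

```bash
python3 -m creep '[60,0.03,0,0,0,0,0, 60,0.06,0,0,0,0,0, 60,0.06,0,0,0,0,0]' | grep force:
python3 -c "from h import *;tcp()"
python3 -m creep '[60,0.03,0,0,0,0,0, 60,0.06,0,0,0,0,0, 60,0.06,0,0,0,0,0]' | grep force:
python3 -c "from h import *;tcp()"
```

```text
force: [-8.4, -2.1, 5.6]
grasp_force: 4.4
t 17.75 tcp fix [-74.3  -2.8] z 34.6 rot [-1.7999e+02  2.6000e-01 -5.0000e-02] F fix [-8.6  0.5  5.6]
force: [-13.1, -2.1, 9.4]
grasp_force: 6.4
t 18.05 tcp fix [-74.1  -2.8] z 34.4 rot [-1.7997e+02  4.7000e-01 -6.0000e-02] F fix [-13.1   1.9   9.4]
```

The force now rises with no further travel, so the carrier is against the stop at the expected TCP x. I back off and look.

```bash
python3 -m creep '[60,-0.1,0,0,0,0,0, 60,-0.5,0,0,0,0,0, 60,-1.2,0,0,0,0,0, 60,-1.2,0,-1,0,0,0, 60,-1.5,0,-2.5,0,0,0, 60,-3,1,-4,0,0,0, 60,-4.5,2,-4,0,0,0, 60,-6,3,-4,0,0,0, 60,-7,4,-4,0,0,0, 60,-8,5,-4,0,0,0, 60,-8,6,-4,0,0,0, 60,-8,6.5,-4,0,0,0]' | tail -3
python3 - <<'E'
from h import *
tcp()
a=env.read_camera("top")["color"][100:320,260:460,::-1];b=env.read_camera("side")["color"][200:360,240:460,::-1]
cv2.imwrite("pics/f.png",np.hstack([cv2.resize(a,(400,440)),cv2.resize(b,(400,440))]))
for n in("top","side"):
    c=env.read_camera(n); m=masks(c); w=pix(c,np.r_[W,21.5]/1000)
    d=rect(cast(c,blob(m["brass"],w),.0215)); print(n,"disc",(RF.T@(d[0]-W)).round(1),d[1])
E
```

```text
force: [0.1, 0.0, 0.1]
grip_width: 0.0599
grasp_force: 0.0
t 19.25 tcp fix [-313.1 -201.9] z 155.3 rot [ 1.7976e+02 -8.0000e-02 -3.8000e-01] F fix [0.1 0.  0.1]
top disc [1.7 1.7] [28.5 27.1]
side disc [1.3 2.5] [17.1 26.4]
```

View pics/f.png

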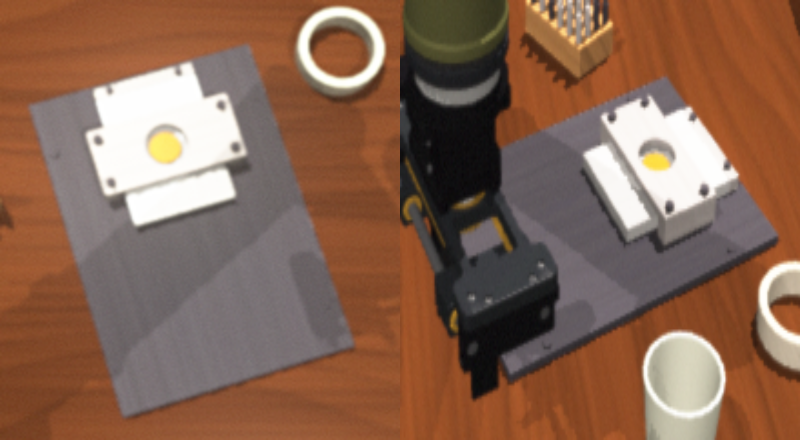

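The carrier is flush against the stop bar (left panel around (150,95)), square, with the disc in the window at (165,148). The bystanders have not moved, and the hand is clear in the air.

```bash
python3 -m creep '[60,0,0,0,0,0,0, 60,0,0,0,0,0,0, 60,0,0,0,0,0,0]' | tail -3; python3 -c "
from cell import env
print(env.sign_off())"
```

```text
force: [-0.1, 0.1, -0.8]
grip_width: 0.06
grasp_force: 0.0
the job is handed in; nothing more can be done
None
```

The carrier is home against the stop bar with the disc in the bridge window and the hand clear; the job is handed in, and sign-off returned no verdict.

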